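# Find the stamped bottle crate and push it to the dispatch line

### The arm

A 7-joint arm with a two-finger parallel gripper is mounted at the origin on the work surface. World frame = base frame: x ahead of the robot, y to its left, z up, the work surface at z = 0. Lengths are in mm, angles in rad, forces in N, time in s.
With the tool pointing down it reaches from about 425 to 925 mm from the base axis. Payload 6.8 kg.
Tool frame: the origin (TCP) lies between the finger pads; the fingertips stand manip.tip_extent ahead of it and the grasp point (between the pads) lies 5 mm behind it (manip.tip_extent is the distance from the TCP to the fingertips, in mm); z points along the fingers, y is the line along which they close (so a half turn about z gives the same grasp; the last joint's range is limited). The gripper opens to 88 mm and grips with 3 to 60 N. Pads are 20 mm wide; open, the fingers measure 115 mm over their backs; the gripper's body (75 mm by 178 mm) begins 61 mm behind the grasp point.
Start: joints at [1.057, 0.477, 0.022, 1.555, -0.011, 1.109, -0.083], TCP at [266.469, -620.195, 236.664] pointing down, gripper open.
Joint ranges: [-2.96, 2.96], [-0.34, 2.1], [-1.41, 1.46], [0.24, 2.44], [-1.37, 4.51], [0.17, 1.92], [-2.96, 2.96]. Speed limits (rad/s): [2.39, 2.39, 3.14, 3.14, 3.14, 3.14, 3.14].

### API

Orientations are given as a rotation vector (axis times angle).
In Python, from plant import manip, camera, ticket gives the robot as it stands.
- The arm moves only by the shell command python3 -m pendant 'ROWS' [FORCE]. ROWS is JSON, a list that holds one entry, the list of rows, each a list of 7 numbers: the turn, a rotation vector about the tool's x, y, z in rad, then the shift along the tool's x, y, z in cm, then the closure, from -1 (fully open) to 1 (shut). In form: [[[ax, ay, az, tx, ty, tz, claw], ...]]. A call has 1 to 20 rows; each row shifts and turns the commanded pose from where the row before left it, along the tool's axes as they then stand; what a row does not reach is not made up. A row lasts 1/10 s, in which the tool goes at most 50 mm and 8.59 degrees, less where a joint would pass 70% of its speed; a pose out of reach is approached as far as the arm can. A call is refused whole if a number of a shift passes 5 or a number of a turn 0.15, either way. A call with a gripper value outside its range is refused whole. The fingers move at their own pace and stop on an object; FORCE is the grip in N (left out, the last holds). Time passes only in rows, so rows that do not move let the fingers close. It gives the time, the measured TCP pose, the force, the opening and the grip force at its end, in the units of the state.
- manip.state(): the state, without advancing time (a new reading comes with each control period).
- camera(name): name is "scene" or "side" or "wrist"; returns a dict with "frame" (384x512x3 uint8, blue, green, red), "intrinsics" (3x3 intrinsics, pixels), "T" (4x4, takes a point from camera to world coordinates); the wrist camera has in their place "tool_from_camera" (4x4, takes a point from camera to tool coordinates, whose origin is the TCP and whose axes are the flange's). Camera axes: x right, y up, looking along -z (the intrinsics and any distortion apply to the point x, -y, -z); pixel columns grow to the right and rows downward; lengths in mm; the calibration is good to about 2 mm. The wrist camera is an equidistant fisheye: a pixel r from the principal point sees the ray r / f radians off the axis. A picture is of the moment at which its call begins: read the wrist's pose just before it. There is no depth.
- ticket.sign_off(): hands the job in; it is judged then, once.
The state is a dict: "time": time; "joints": joint angles; "qvel": joint speeds; "joint_torque": joint torques, N m; "position": TCP position; "tool_rot": TCP orientation; "wrist_force": force on the tool from outside, world axes, zero at the start; "wrist_torque": the same for the moment, N m; "finger_gap": finger opening in mm; "finger_force": force on a finger pad.
Only numpy, scipy, OpenCV 4.12 (cv2) and the standard library are available. Lean on these libraries where they do the work, as an engineer would, in place of code of your own. Each camera call takes 0.05 s, during which the arm holds its last target. There are 200 camera calls.

### The job

First tip both of the small plywood bottle crates over towards the robot, so that each lies on its side with its underside showing, to see which one is stamped underneath. Then push the stamped crate along the counter, still lying on its side, until it rests centred across the dark dispatch strip, and leave the other crate lying clear of the strip. Only push with the fingers: never lift a crate off the counter, and do not disturb the bottles, glasses and other things around.

Things in the scene. Friction and masses are not known exactly. Their poses are not given: they have to be found in the camera images.
- line: the dispatch line: a flat dark steel strip let into the counter, 280 mm long (own x, roughly away from the robot) by 60 mm wide (own y), flush, nothing to catch on; origin at its centre at counter height
- crate_stamped: An open-topped empty plywood bottle crate, 90 mm deep (own x), 150 wide (own y), 160 tall (own z), walls and floor 6 mm, 0.3 to 0.52 kg. It starts upright, mouth (own +z) up, a broad face (own -x) roughly towards the robot. This one has a dark burnt-in ring with a bar across it under its floor (68 mm across), hidden while it stands. Origin at the centre of its underside.
- crate_stamped_mid (a point): Centre of the crate of crate_stamped, on its own z axis 80 mm from the underside (half-way up). Pushed near the top of its far broad face, the crate tips towards the robot without sliding and falls by itself past some 35 degrees; it then lies 90 mm high, mouth towards the robot, underside away from it, and slides when pushed low on a side.
- crate_plain: An open-topped empty plywood bottle crate, 90 mm deep (own x), 150 wide (own y), 160 tall (own z), walls and floor 6 mm, 0.3 to 0.52 kg. It starts upright, mouth (own +z) up, a broad face (own -x) roughly towards the robot. This one is bare underneath; standing, it looks the same as the other. Origin at the centre of its underside.
- crate_plain_mid (a point): Centre of the crate of crate_plain, on its own z axis 80 mm from the underside (half-way up). Pushed near the top of its far broad face, the crate tips towards the robot without sliding and falls by itself past some 35 degrees; it then lies 90 mm high, mouth towards the robot, underside away from it, and slides when pushed low on a side.
- bottle_green: Bystander: closed green glass bottle, 60 mm across, 180 mm tall; origin at the centre of its underside. Not to be moved.
- bottle_amber: Bystander: closed stubby amber glass bottle, 64 mm across, 160 mm tall; origin at the centre of its underside. Not to be moved.
- mug: Bystander: white mug, 80 mm across, 90 mm tall; origin at the centre of its underside. Not to be moved.
- jar: Bystander: glass jar, 72 mm across, 100 mm tall; origin at the centre of its underside. Not to be moved.
- can: Bystander: drinks can, 66 mm across, 115 mm tall; origin at the centre of its underside. Not to be moved.
- tumbler: Bystander: glass tumbler, 74 mm across, 100 mm tall; origin at the centre of its underside. Not to be moved.
- phone: Bystander: black phone lying flat, 150 x 72 x 9 mm; origin at the centre of its underside. Not to be moved.

How it is judged (in metres and radians):
On the way, in this order (a step that is already met when the one before it is completed fails the run):
1. both crates lie on their sides, tipped towards the robot (angle between crate_stamped's own z axis and vertical between 1.4 and 1.74 rad and world x of each of crate_stamped_mid, crate_plain_mid below 0.56 m and angle between crate_plain's own z axis and vertical between 1.4 and 1.74 rad), for 0.3 s.
2. the stamped crate lies centred across the dispatch strip (y of crate_stamped_mid in the frame of line between -0.025 and 0.025 m and x of crate_stamped_mid in the frame of line between -0.13 and 0.13 m and angle between crate_stamped's own z axis and vertical between 1.4 and 1.74 rad), for 0.2 s.
At the end, for the whole second after the job is handed in: The stamped crate lies on its side at rest, its centre within 25 mm of the strip's centre line and 130 mm of its middle along it; the plain crate lies on its side at rest, its centre 100 mm or more to the side of that line (both within 10 degrees of flat) (all of step 2 and angle between crate_plain's own z axis and vertical between 1.4 and 1.74 rad and (y of crate_plain_mid in the frame of line above 0.1 m or y of crate_plain_mid in the frame of line below -0.1 m) and height (world z) of each of crate_stamped_mid, crate_plain_mid below 0.06 m and linear speed of each of crate_stamped, crate_plain below 0.02 m/s and angular speed of each of crate_stamped, crate_plain below 0.1 rad/s); the robot touches nothing.
It fails at once if a crate is lifted off the counter (its centre more than 120 mm up) (height (world z) of any of crate_stamped_mid, crate_plain_mid above 0.12 m).
It fails at once if the plain crate is brought to the strip (its centre within 80 mm of the strip's centre line) (not (y of crate_plain_mid in the frame of line above 0.08 m or y of crate_plain_mid in the frame of line below -0.08 m)).
It fails at once if a bystander is moved by more than 30 mm (distance of any of bottle_green, bottle_amber, mug, jar, can, tumbler, phone from where it was at the start of the episode above 0.03 m).
It also fails if it takes over 70 s, if anything falls off the work surface, if the arm or the gripper's body presses on something with over 40 N, if the wrist force passes 120 N, or if a joint passes its speed limit or range.

## Working session

There is one attempt and no reset: what is moved stays moved. The work goes in short steps, Python scripts to look and compute and a shell command to move; the robot and the scene stay as the last step left them, time stands still between calls to the robot, and variables do not carry over. Pictures are saved under pics/ and viewed, at most 10 in all, crops included, and the job is handed in when it is done.

```bash
mkdir -p pics; ls; cat > h.py <<'E'
import numpy as np, cv2
from plant import manip, camera, ticket
def ray(c,u,v):
    K=c["intrinsics"];T=np.array(c["T"]);x=(u-K[0][2])/K[0][0];y=(v-K[1][2])/K[1][1]
    return T[:3,3],T[:3,:3]@np.array([x,-y,-1.])
def plane(c,u,v,z=0):
    o,d=ray(c,u,v);return (o+d*(z-o[2])/d[2]).round(1)
E
python3 - <<'E'
from h import *
for n in("scene","side"):
    c=camera(n);cv2.imwrite(f"pics/{n}0.png",c["frame"]);print(n,np.array(c["T"]).round(2).tolist(),np.array(c["intrinsics"]).round(1).tolist(),[k for k in c])
print(manip.tip_extent,manip.state())
E
```

```text
pics
scene [[-0.85, -0.42, 0.31, 873.79], [0.52, -0.68, 0.51, 589.56], [0.0, 0.6, 0.8, 996.02], [0.0, 0.0, 0.0, 1.0]] [[356.6, 0.0, 255.7], [0.0, 356.6, 199.4], [0.0, 0.0, 1.0]] ['frame', 'intrinsics', 'T']
side [[-0.94, 0.21, -0.26, 205.56], [-0.33, -0.59, 0.74, 935.9], [0.01, 0.78, 0.63, 881.07], [0.0, 0.0, 0.0, 1.0]] [[376.7, 0.0, 258.0], [0.0, 376.7, 190.1], [0.0, 0.0, 1.0]] ['frame', 'intrinsics', 'T']
14.0 {'time': 0.1, 'joints': array([ 1.05688196,  0.47766471,  0.02233284,  1.5563186 , -0.01146658,
        1.10926135, -0.08305562]), 'qvel': array([-7.21706410e-04, -2.86515370e-03,  1.47113903e-03, -1.83947020e-03,
       -2.51740033e-06,  6.05159312e-04, -2.08513792e-04]), 'joint_torque': array([ 5.11084887e-03, -5.84084415e+01,  1.54036157e+00, -2.73310447e+01,
       -5.42147225e-02,  1.31314126e-02,  2.65868334e-05]), 'position': array([ 266.26314063, -619.72888314,  235.8284398 ]), 'tool_rot': array([-3.07568435e+00, -6.32928265e-01,  6.85375986e-04]), 'wrist_force': array([ 0.31386342, -0.00122956, -0.49843993]), 'wrist_torque': array([0.00727318, 0.00042899, 0.00891338]), 'finger_force': 0.0, 'finger_gap': 87.9492688907048}
```

View pics/scene0.png

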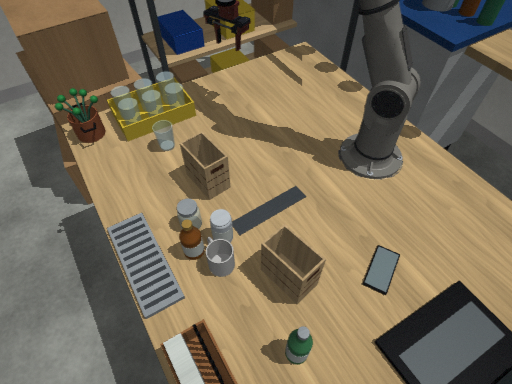

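View pics/side0.png

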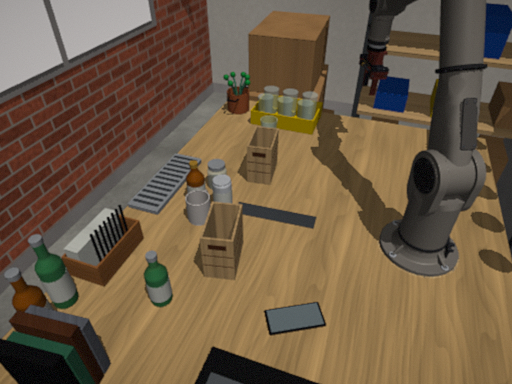

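The scene view shows two crates, near (205,165) and (292,265), with the strip between them from (235,228) to (303,192). The amber bottle, mug, can and jar cluster around (205,240), the green bottle is at (299,345), the tumbler at (163,135) and the phone at (381,270). I'll zoom in to get the corners.

```bash
python3 - <<'E'
import cv2
i=cv2.imread("pics/scene0.png");cv2.imwrite("pics/z.png",cv2.resize(i[110:310,140:340],(600,600),interpolation=cv2.INTER_CUBIC))
E
```

```text
(no output)
```

View pics/z.png

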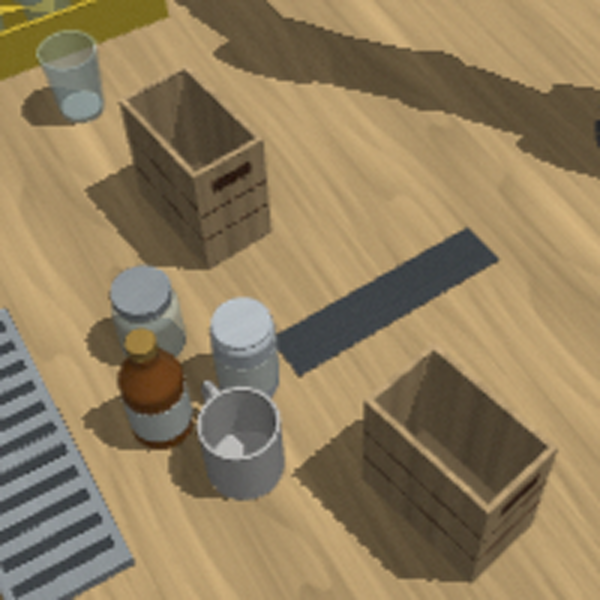

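The zoom gives clear rim corners for both crates and the strip's four corners. I'll cast those to planes.

```bash
python3 - <<'E'
from h import *
c=camera("scene")
def P(l,z): 
    a=np.array([plane(c,140+u/3,110+v/3,z) for u,v in l]);print(a[:,:2].tolist(),'mean',a.mean(0).round(0));return a
for l in ([(122,102),(186,70),(264,140),(197,174)],[(363,403),(434,352),(554,452),(488,508)]):
    a=P(l,160);print([np.linalg.norm(a[i]-a[i-1]).round() for i in range(4)], [np.degrees(np.arctan2(*(a[i]-a[j])[[0,1]])).round(1) for i,j in((2,1),(3,0))])
P([(208,265)],0);P([(472,580)],0)
a=P([(277,333),(468,228),(498,260),(300,375)],0);d=(a[0]+a[3]-a[1]-a[2])/2;print("strip dir",d,np.degrees(np.arctan2(d[1],d[0])))
print("tumbler base",P([(82,115)],0)[0],"jar top",P([(141,290)],100)[0],"can top",P([(243,325)],115)[0],"mug top",P([(238,425)],90)[0],"amber top",P([(142,340)],160)[0])
print("green",plane(c,304,331,180),"phone",plane(c,381,270,9), "phone corners",[plane(c,*p,9)[:2] for p in((378,246),(400,252),(385,293),(364,286))])
s=manip.state();print(s["time"]);from scipy.spatial.transform import Rotation as R;print(R.from_rotvec(s["tool_rot"]).as_matrix().round(3))
E
```

```text
[[640.4, -269.4], [557.4, -278.7], [534.3, -137.1], [617.5, -130.8]] mean [ 587. -204.  160.]
[np.float64(140.0), np.float64(84.0), np.float64(143.0), np.float64(83.0)] [np.float64(-9.3), np.float64(-9.4)]
[[613.9, 191.3], [529.7, 179.9], [498.5, 318.4], [577.7, 330.8]] mean [555. 255. 160.]
[np.float64(144.0), np.float64(85.0), np.float64(142.0), np.float64(80.0)] [np.float64(-12.7), np.float64(-14.5)]
[[621.3, -134.8]] mean [ 621. -135.    0.]
[[577.3, 333.0]] mean [577. 333.   0.]
[[598.8, -10.2], [330.6, -22.3], [328.5, 35.3], [604.0, 50.2]] mean [465.  13.   0.]
strip dir [271.85  13.5    0.  ] 2.8429579849359405
[[650.1, -438.9]] mean [ 650. -439.    0.]
[[720.2, -69.2]] mean [720. -69. 100.]
[[654.6, 33.3]] mean [655.  33. 115.]
[[706.5, 116.2]] mean [706. 116.  90.]
[[753.8, 27.6]] mean [754.  28. 160.]
tumbler base [ 650.1 -438.9    0. ] jar top [720.2 -69.2 100. ] can top [654.6  33.3 115. ] mug top [706.5 116.2  90. ] amber top [753.8  27.6 160. ]
green [655. 439. 180.] phone [305.2 382.5   9. ] phone corners [array([255.7, 316.4]), array([212., 368.]), array([346. , 442.3]), array([383.3, 394.5])]
0.15
[[ 0.919  0.395 -0.001]
 [ 0.395 -0.919  0.001]
 [-0.    -0.001 -1.   ]]
```

Crate A is at (587,-204) with yaw about 9°, and B is at (555,255) with yaw about 13°. The strip centre is (465,13) with yaw about 3°. The measured sizes come within 5–7% (85×143 for 90×150). Next I move behind and above A.

```bash
python3 -m pendant '[[[0,0,0.12,3.1,-2.4,0,-1],[0,0,0.12,3.1,-2.4,0,-1],[0,0,0,3.1,-2.4,0,-1],[0,0,0,3.1,-2.4,0,-1],[0,0,0,3.1,-2.4,0,-1],[0,0,0,3.1,-2.4,0,-1],[0,0,0,3.1,-2.4,0,-1],[0,0,0,3.1,-2.4,0,-1],[0,0,0,3.1,-2.4,0,-1],[0,0,0,3.1,-2.4,0,-1],[0,0,0,3.1,-2.4,0,-1],[0,0,0,3.1,-2.4,0,-1],[0,0,0,3.1,-2.4,0,-1],[0,0,0,3.1,-2.4,0,-1],[0,0,0,3.1,-2.4,0,-1],[0,0,0,0,0,0,-1],[0,0,0,0,0,0,-1]]]'
cat >> h.py <<'E'
from scipy.spatial.transform import Rotation as R
def go(x,y,z):
    s=manip.state();M=R.from_rotvec(s["tool_rot"]).as_matrix();d=np.array([x,y,z])-s["position"]
    print("t",round(s["time"],2),"pos",s["position"].round(1),"tool shift cm",(M.T@d/10).round(2),"yaw x",np.degrees(np.arctan2(M[1,0],M[0,0])).round(1),"tilt",M[:,2].round(3))
E
python3 -c "
from h import *
go(666,-191,144)"
```

```text
time: 1.85
position: [654.6, -178.8, 236.0]
tool_rot: [-3.13, -0.264, 0.002]
wrist_force: [-0.4, -1.6, -0.3]
finger_gap: 87.6
finger_force: 0.0
t 1.85 pos [ 654.6 -178.8  236. ] tool shift cm [0.93 1.4  9.2 ] yaw x 9.6 tilt [-0.001  0.    -1.   ]
```

```bash
python3 -m pendant '[[[0,0,0,0.6,0.7,0,-1],[0,0,0,0.6,0.7,0,-1],[0,0,0,0,0,3,-1],[0,0,0,0,0,3,-1],[0,0,0,0,0,3,-1],[0,0,0,0,0,0,-1],[0,0,0,-1,0,0,-1],[0,0,0,-1,0,0,-1],[0,0,0,-1,0,0,-1],[0,0,0,-1,0,0,-1],[0,0,0,-1,0,0,-1]]]'
python3 -c "
from h import *
go(562,-208,144)
c=camera('scene');cv2.imwrite('pics/a1.png',cv2.resize(c['frame'][80:230,120:320],(800,600)))"
```

```text
time: 2.95
position: [619.5, -200.3, 148.4]
tool_rot: [3.13, 0.26, 0.005]
wrist_force: [2.0, 0.6, 1.4]
finger_gap: 87.8
finger_force: 1.3
t 2.95 pos [ 619.5 -200.3  148.4] tool shift cm [-5.8  -0.19  0.42] yaw x 9.5 tilt [ 0.003 -0.001 -1.   ]
```

View pics/a1.png

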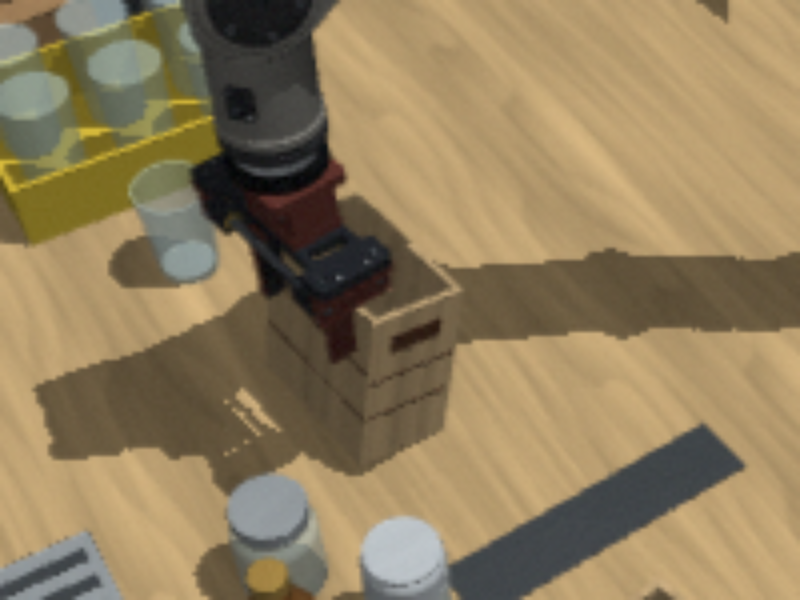

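Both fingers sit outside A's far face, near the rim around (340,340) in the crop, and the crate is starting to tip. I keep pushing.

```bash
python3 -m pendant '[[[0,0,0,-1.2,0,0,-1],[0,0,0,-1.2,0,0,-1],[0,0,0,-1.2,0,0,-1],[0,0,0,-1.2,0,0,-1],[0,0,0,-1.2,0,0,-1],[0,0,0,-1.2,0,0,-1],[0,0,0,-1.2,0,0,-1],[0,0,0,-1,0,0,-1],[0,0,0,0,0,0,-1],[0,0,0,0,0,0,-1],[0,0,0,0,0,0,-1],[0,0,0,0,0,-3,-1],[0,0,0,0,0,-4,-1],[0,0,0,0,0,-4,-1],[0,0,0,0,0,0,-1]]]'
python3 -c "
from h import *
go(634,273,236)
c=camera('scene');cv2.imwrite('pics/a2.png',c['frame'])"
```

```text
time: 4.5
position: [530.3, -216.1, 262.6]
tool_rot: [3.127, 0.261, 0.015]
wrist_force: [1.8, 0.7, 0.6]
finger_gap: 87.8
finger_force: 0.0
t 4.5 pos [ 530.3 -216.1  262.6] tool shift cm [ 18.3  -46.54   2.62] yaw x 9.5 tilt [ 0.01  -0.003 -1.   ]
```

View pics/a2.png

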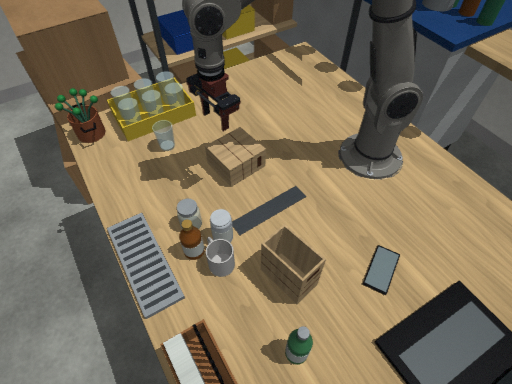

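A now lies on its side at about (237,157), underside towards the camera and apparently plain; I'll check it later. Moving behind B.

```bash
python3 -m pendant '[[[0,0,0,1.4,-3.6,0,-1],[0,0,0,1.4,-3.6,0,-1],[0,0,0,1.4,-3.6,0,-1],[0,0,0,1.4,-3.6,0,-1],[0,0,0,1.4,-3.6,0,-1],[0,0,0,1.4,-3.6,0,-1],[0,0,0,1.4,-3.6,0,-1],[0,0,0,1.4,-3.6,0,-1],[0,0,0,1.4,-3.6,0,-1],[0,0,0,1.4,-3.6,0,-1],[0,0,0,1.4,-3.6,0,-1],[0,0,0,1.4,-3.6,0,-1],[0,0,0,1.4,-3.6,0,-1],[0,0,-0.065,0,0,0,-1],[0,0,0,0,0,0,-1],[0,0,0,0,0,0,-1]]]'
python3 -c "
from h import *
go(633,273,144)
c=camera('scene');f=c['frame'];cv2.imwrite('pics/a3.png',cv2.resize(f[110:310,180:380],(600,600)))"
```

```text
time: 6.15
position: [628.7, 275.1, 255.3]
tool_rot: [3.12, 0.358, -0.003]
wrist_force: [-0.1, -0.9, 0.2]
finger_gap: 87.8
finger_force: 0.0
t 6.15 pos [628.7 275.1 255.3] tool shift cm [ 0.39  0.29 11.13] yaw x 13.1 tilt [-0.002 -0.001 -1.   ]
```

View pics/a3.png

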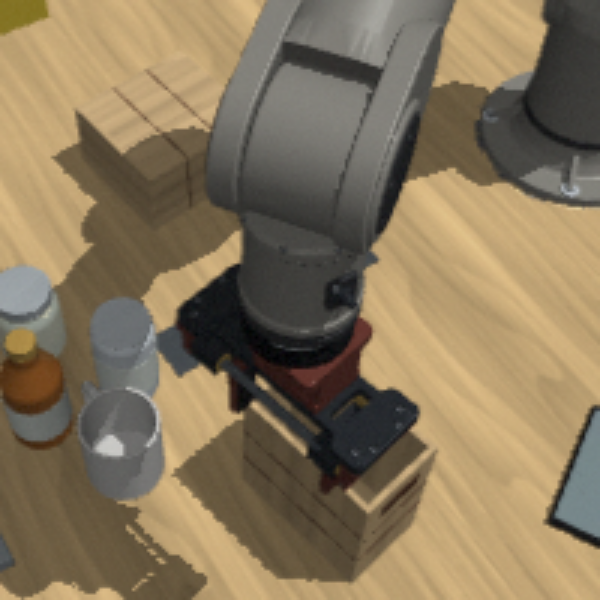

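A's underside, left of (150,215) in the crop, shows no ring. The gripper is above B's far face. Next I descend and tip B.

```bash
python3 -m pendant '[[[0,0,0,0.6,0.3,0,-1],[0,0,0,0,0,3.7,-1],[0,0,0,0,0,3.7,-1],[0,0,0,0,0,3.7,-1],[0,0,0,0,0,0,-1],[0,0,0,-1.2,0,0,-1],[0,0,0,-1.2,0,0,-1],[0,0,0,-1.2,0,0,-1],[0,0,0,-1.2,0,0,-1],[0,0,0,-1.2,0,0,-1]]]'
python3 -m pendant '[[[0,0,0,-1.2,0,0,-1],[0,0,0,-1.2,0,0,-1],[0,0,0,-1.2,0,0,-1],[0,0,0,-1.2,0,0,-1],[0,0,0,-1,0,0,-1],[0,0,0,-1,0,0,-1],[0,0,0,0,0,0,-1],[0,0,0,0,0,0,-1],[0,0,0,0,0,0,-1],[0,0,0,0,0,-3,-1],[0,0,0,0,0,-4,-1],[0,0,0,0,0,-4,-1],[0,0,0,2,-4,0,-1],[0,0,0,2,-4,0,-1],[0,0,0,2,-4,0,-1],[0,0,0,0,0,0,-1]]]'
python3 -c "
from h import *
c=camera('scene');cv2.imwrite('pics/a4.png',cv2.resize(c['frame'][110:310,170:436],(798,600)))
go(0,0,0)"
```

```text
time: 7.2
position: [579.2, 261.2, 148.8]
tool_rot: [-3.119, -0.359, -0.009]
wrist_force: [1.9, 0.4, 3.0]
finger_gap: 88.1
finger_force: 1.3
time: 8.8
position: [540.5, 382.8, 255.0]
tool_rot: [-3.115, -0.372, 0.001]
wrist_force: [-0.1, 0.3, -0.5]
finger_gap: 87.8
finger_force: 0.0
t 8.85 pos [541.  379.3 254.9] tool shift cm [-61.42  24.34  25.5 ] yaw x 13.5 tilt [-0.001  0.002 -1.   ]
```

View pics/a4.png

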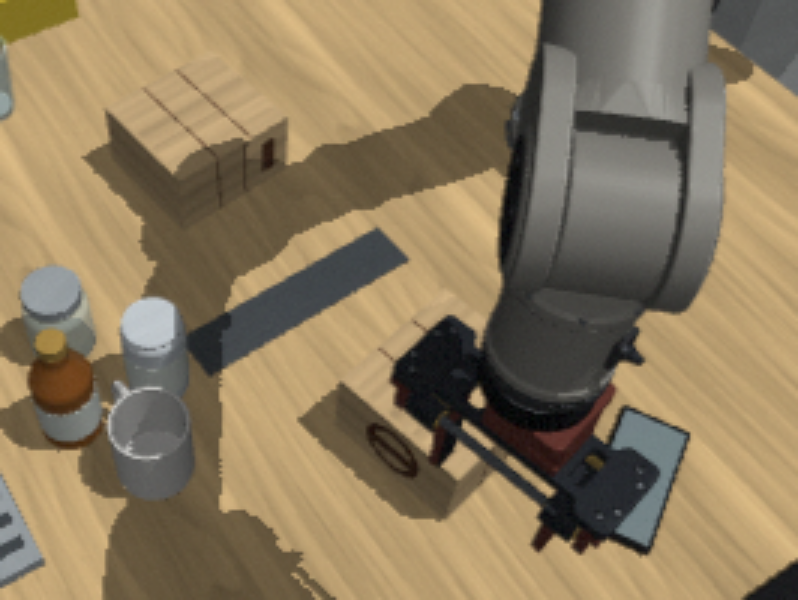

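B shows the burnt ring at (392,450) in the crop, so B is the stamped crate, and it lies on its side. I'll measure its corners.

```bash
python3 - <<'E'
from h import *
c=camera("scene")
p=lambda u,v,z:plane(c,170+u/3,110+v/3,z)
a,b,d=p(340,383,90),p(452,485,90),p(443,518,0);m=p(445,292,90)
print(a,b,d,m,np.linalg.norm(a-b),np.linalg.norm(a-m))
s=p(392,450,45);print("ring",s)
for A in(p(106,112,90),p(183,190,90),p(288,122,90)):print("A",A)
E
```

```text
[524.3 173.2  90. ] [497.3 316.6  90. ] [489.2 313.    0. ] [369.7 139.3  90. ] 145.91970394706811 158.2730867835716
ring [506.  242.4  45. ]
A [ 552.9 -280.1   90. ]
A [ 534.3 -125.4   90. ]
A [ 377.3 -153.5   90. ]
```

The stamped crate's underside centre is about (507,244), its yaw about 12° and its mid about (429,228); the edge lengths of 146 and 158 match 150 and 160. Pushing about 219 mm along its own -y brings mid to about (475,14), on the strip's line. First I'll check joint 7 before a 90° turn.

```bash
python3 -c "
from h import *
print(manip.state()['joints'].round(2)); go(410,348,254)"
```

```text
[-0.46  0.46 -0.34  1.55  0.16  1.16 -2.17]
t 8.9 pos [541.5 376.8 254.9] tool shift cm [-13.46  -0.23   0.1 ] yaw x 13.3 tilt [-0.001 -0.    -1.   ]
```

```bash
python3 -m pendant '[[[0,0,-0.141,0,0,0,-1],[0,0,-0.141,0,0,0,-1],[0,0,-0.141,0,0,0,-1],[0,0,-0.141,0,0,0,-1],[0,0,-0.141,0,0,0,-1],[0,0,-0.141,0,0,0,-1],[0,0,-0.141,0,0,0,-1],[0,0,-0.141,0,0,0,-1],[0,0,-0.141,0,0,0,-1],[0,0,-0.141,0,0,0,-1],[0,0,-0.141,0,0,0,-1],[0,0,0,0,-3.3,0,-1],[0,0,0,0,-3.3,0,-1],[0,0,0,0,-3.3,0,-1],[0,0,0,0,-3.3,0,-1],[0,0,0,0,0,0,-1],[0,0,0,0,0,0,-1]]]'
python3 -c "
from h import *
print(manip.state()['joints'].round(2)); go(414,346,36)"
```

```text
time: 10.6
position: [413.4, 346.7, 256.1]
tool_rot: [1.976, 2.44, 0.001]
wrist_force: [0.7, 0.7, -0.3]
finger_gap: 87.5
finger_force: 0.0
[-0.21  0.32 -0.74  1.82  0.24  1.09 -0.82]
t 10.6 pos [413.4 346.7 256.1] tool shift cm [-5.000e-02  1.000e-02  2.201e+01] yaw x 102.0 tilt [ 0.002 -0.001 -1.   ]
```

```bash
python3 -m pendant '[[[0,0,0,0,0,4,-1],[0,0,0,0,0,4,-1],[0,0,0,0,0,4,-1],[0,0,0,0,0,4,-1],[0,0,0,0,0,4,-1],[0,0,0,0,0,2,-1],[0,0,0,0,0,0,-1],[0,0,0,-1,0,0,-1],[0,0,0,-1,0,0,-1],[0,0,0,-1,0,0,-1],[0,0,0,-1,0,0,-1],[0,0,0,-1,0,0,-1],[0,0,0,0,0,0,-1]]]'
python3 -m pendant '[[[0,0,0,-1.2,0,0,-1],[0,0,0,-1.2,0,0,-1],[0,0,0,-1.2,0,0,-1],[0,0,0,-1.2,0,0,-1],[0,0,0,-1.2,0,0,-1],[0,0,0,-1.2,0,0,-1],[0,0,0,-1.2,0,0,-1],[0,0,0,-1.2,0,0,-1],[0,0,0,-1.2,0,0,-1],[0,0,0,-1.2,0,0,-1],[0,0,0,0,0,0,-1]]]'
python3 -c "
from h import *
go(466,98,36)
c=camera('scene');cv2.imwrite('pics/a5.png',cv2.resize(c['frame'][130:280,200:400],(800,600)))"
```

```text
time: 11.9
position: [424.0, 297.8, 36.1]
tool_rot: [1.977, 2.44, 0.0]
wrist_force: [-0.1, -1.2, 0.5]
finger_gap: 87.8
finger_force: 0.0
time: 13.0
position: [448.4, 178.6, 35.2]
tool_rot: [1.978, 2.439, -0.005]
wrist_force: [-0.5, -0.0, -0.5]
finger_gap: 88.0
finger_force: 0.0
t 13.0 pos [448.4 178.6  35.2] tool shift cm [-8.26  0.06 -0.06] yaw x 101.9 tilt [-0.001 -0.003 -1.   ]
```

View pics/a5.png

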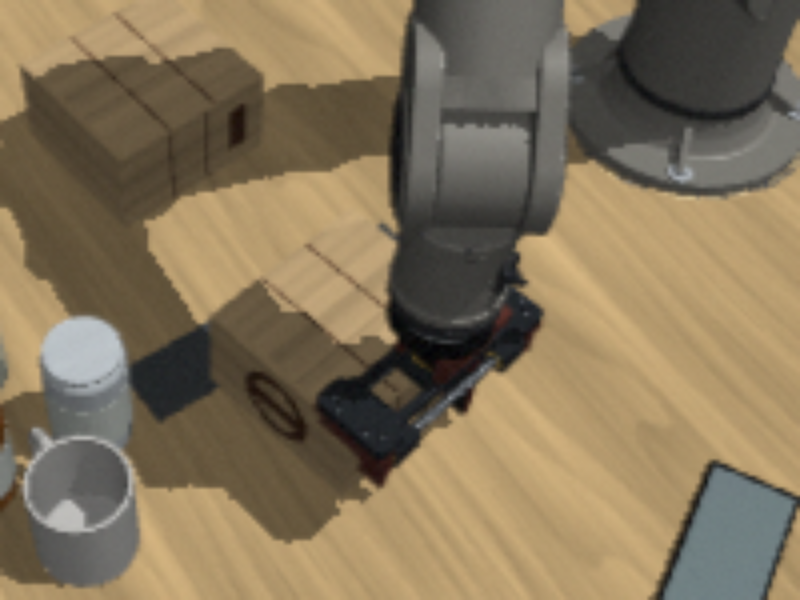

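B slides straight with the fingers flush on its side; its underside top corner is at (210,318) in the crop. I push 7 cm more, back off and measure.

```bash
python3 -m pendant '[[[0,0,0,-1,0,0,-1],[0,0,0,-1,0,0,-1],[0,0,0,-1,0,0,-1],[0,0,0,-1,0,0,-1],[0,0,0,-1,0,0,-1],[0,0,0,-1,0,0,-1],[0,0,0,-1,0,0,-1],[0,0,0,0,0,0,-1]]]'
python3 -c "
from h import *
go(466,98,36)
print(plane(camera('scene'),200+210/4,130+318/4,90),'before')
for n in('scene','side'): cv2.imwrite(f'pics/b_{n}.png',camera(n)['frame'])
a=cv2.imread('pics/b_scene.png')[130:280,180:380];b=cv2.imread('pics/b_side.png')[150:300,180:380]
cv2.imwrite('pics/b.png',np.hstack([cv2.resize(a,(400,300)),cv2.resize(b,(400,300))])); cv2.imwrite('pics/b1.png',cv2.resize(a,(800,600)))"
```

```text
time: 13.85
position: [463.3, 111.4, 35.6]
tool_rot: [1.978, 2.44, -0.002]
wrist_force: [0.6, -0.2, -0.1]
finger_gap: 87.7
finger_force: 0.0
t 13.85 pos [463.3 111.4  35.6] tool shift cm [-1.37 -0.01 -0.04] yaw x 101.9 tilt [-0.    -0.001 -1.   ]
[549.4  39.3  90. ] before
```

View pics/b1.png

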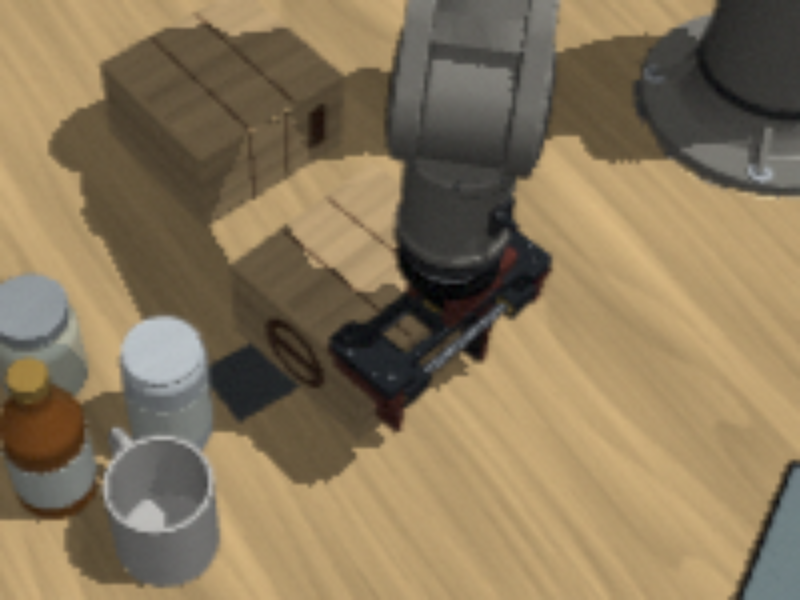

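The top corner is now at (232,268) and the ring centre at (294,352), with the strip emerging under the ring. I'll compute what is left.

```bash
python3 -c "
from h import *
c=camera('scene')
k=plane(c,180+232/4,130+268/4,90);r=plane(c,180+294/4,130+352/4,45);print(k,r)
e,n=np.array([.978,.208]),np.array([-.208,.978])
m1=k[:2]-80*e+75*n;m2=r[:2]-80*e
for m in(m1,m2):print(m,'y in line',m[1]-(13+.05*(m[0]-465)))
"
```

```text
[563.6 -26.5  90. ] [547.7  42.2  45. ]
[469.76  30.21] y in line 16.971999999999994
[469.46  25.56] y in line 12.337
```

```bash
python3 -m pendant '[[[0,0,0,-0.75,0,0,-1],[0,0,0,-0.75,0,0,-1],[0,0,0,0,0,0,-1],[0,0,0,0,0,0,-1],[0,0,0,2,0,0,-1],[0,0,0,3,0,0,-1],[0,0,0,3,0,0,-1],[0,0,0,0,0,-4,-1],[0,0,0,0,0,-4,-1],[0,0,0,0,0,-4,-1],[0,0,0,0,0,-4,-1],[0,0,0,4,0,0,-1],[0,0,0,4,0,0,-1],[0,0,0,4,0,0,-1],[0,0,0,0,0,0,-1],[0,0,0,0,0,0,-1],[0,0,0,0,0,0,-1]]]'
python3 -c "
from h import *
cv2.imwrite('pics/f.png',cv2.resize(camera('scene')['frame'][130:280,180:380],(800,600)))"
```

```text
time: 15.75
position: [424.5, 292.8, 195.2]
tool_rot: [1.977, 2.441, -0.002]
wrist_force: [0.8, 0.1, 0.3]
finger_gap: 87.8
finger_force: 0.0
```

View pics/f.png

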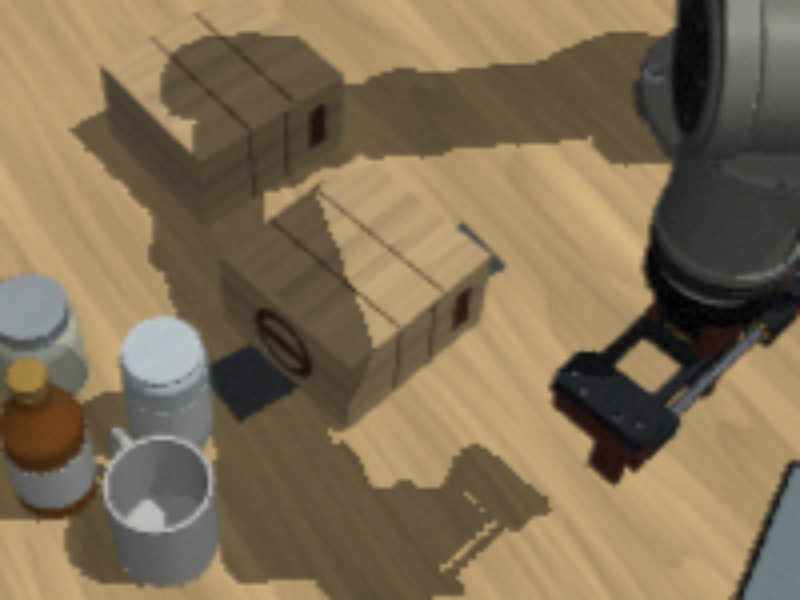

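The stamped crate lies across the strip with its top corners at (222,263), (362,162), (490,258) and (368,363). The plain crate lies clear of it, and the robot is free. I'll verify with those corners, then sign off if the offset is small.

```bash
python3 -c "
from h import *
c=camera('scene')
q=np.array([plane(c,180+u/4,130+v/4,90) for u,v in((222,263),(362,162),(490,258),(368,363))]);m=q.mean(0);print(q[:,:2],m)
y=m[1]-(13+.05*(m[0]-465));print(y)
if abs(y)<14: print(ticket.sign_off())
"
```

```text
[[568.  -35. ]
 [414.3 -66.9]
 [382.2  72.5]
 [520.4 106. ]] [471.225  19.15   90.   ]
5.838749999999997
the job is handed in; nothing more can be done
None
```

The job is handed in: the stamped crate lies on its side across the dispatch strip, its centre measured about 6 mm off the centre line (25 mm allowed), and the plain crate lies well clear of the strip; the judge's verdict was not returned.

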